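Clamp a suspect mineral for sampling with the ratchet clamping lever

TASK

Clamp the crystal specimen firmly under the hold-down clamp, ready for drilling, by turning the spindle clockwise (seen from above) with its black ratchet lever. The pillars leave the lever only a part of a turn, so after each stroke lift it off its serrations, swing it back, let it drop in and turn on, until the foot presses the slab firmly but not so hard that the stone cracks. Finish with the lever dropped fully into its serrations and let go, the specimen where it was and the things around it left alone.

Things in the scene. Friction and masses are not known exactly. Their poses are not given: they have to be found in the camera images.
- bridge: the hold-down clamp: two steel pillars, 18 mm thick, tops about 175 mm above the bench, at y = +85 and -85 mm of this frame, carry a grey crossbar 212 x 34 x 28 mm. Origin on the bench under the spindle axis; x points away from the clamp's front, y to its left pillar. It stands on an aluminium plate 250 x 220 x 12 mm fixed to the bench; the exact height of the bar varies by 2.5 mm
- axis (a point): point on the vertical spindle axis, on the crossbar's upper face (about 120 mm above the bench); same axes as the clamp. The pillars stand 55 mm above this face, in the way of the lever (and of wide-open fingers) at either side; the front, towards -x, is open
- grip (a point): where to pinch the black plastic clamping lever: the middle of its end part, 80 mm from the spindle axis, about 168 mm above the bench at the start. The end part is a level round bar, 16 mm thick, from 64 to 104 mm off the axis, pointing straight out from it; below it is free down to the crossbar's upper face, 48 mm lower
- hub (a point): underside of the lever's hub (41 mm across, 30 mm high) on the spindle axis, 80 mm from the grip; the serrated ring sits inside it. The spindle's lead is 16 mm a turn: spindle, lever and foot sink 2.55 mm for each radian the spindle turns clockwise
- lever_swing (a joint): angle of the lever about the spindle axis, rad: 0 when it points straight to the clamp's front (-x of the clamp), growing clockwise seen from above, which tightens. The pillars stop it at -1.35 and +1.35; fingers pinching it have room from -0.85 to +0.85. Seated, it takes the spindle along through 12 serrations 0.52 rad apart, with about 0.1 rad of play
- lever_lift (a joint): how far the lever is lifted off, m: 0 = seated in the serrations, 0.008 = upper stop. A spring pulls it down (6 N seated, 8 N lifted, with its weight). Up to 0.0015 it drives the spindle; from 0.005 it swings freely and the spindle stays put by its own friction. If it does not drop in fully, its teeth stand on the serrations: a small turn lets it fall
- foot: the round steel swivel foot, 28 mm across, under the spindle; origin on the spindle axis, 62.5 mm below its face; does not turn. Turning the spindle takes a push of 5 N at the grip while the foot is clear (about 1.5 N less once stopped). After it bites, the push rises by some 1 N per 5 mm of the grip's travel: 8.5 to 10 N holds the specimen firmly, under 7.5 N it is loose, over 12 N may crack it
- foot_face (a point): centre of the foot's face. It starts about 5 to 8 mm above the slab, so the spindle must turn some 2.1 to 3.2 rad clockwise before it touches: more than one swing of the lever. The spindle holds by itself when let go (at most it eases back a little)
- stone: the specimen: a loose, roughly sawn stone slab about 124 x 112 mm and 43 to 48 mm high, with a druse of violet-grey crystals on its rear half, about 0.9 kg; origin at the centre of its underside, x axis towards the crystals. It lies on the 12 mm plate under the crossbar, its flat front part under the foot
- can_a: white aerosol can, 52 mm across, 170 mm high, origin at the centre of its underside: leave alone
- can_b: a second such can: leave alone
- tape_roll: white roll of tape, 72 mm across, 38 mm high, origin at the centre of its underside: leave alone
- test_reader: grey test-strip reader, 75 x 55 x 22 mm, origin at the centre of its underside: leave alone
Mind the look-alikes: they are no part of the job. What is meant by the stone is not blue, orange or yellow, and is the smaller of those in its own colour.

How it is judged (in metres and radians):
On the way, in this order (a step that is already met when the one before it is completed fails the run):
1. the lever is lifted off its serrations (value of joint lever_lift above 0.0045 m), for 0.2 s.
2. the foot presses the specimen firmly (contact force between foot and stone above 40 N), for 0.2 s.
At the end, for the whole second after the job is handed in: the foot presses the slab with more than 40 N, the lever is let go, at rest and seated in its serrations (lifted less than 1.5 mm), and the specimen has moved less than 8 mm (contact force between foot and stone above 40 N and value of joint lever_lift below 0.0015 m and velocity of joint lever_swing between -0.1 and 0.1 rad/s and distance of stone from where it was at the start of the episode below 0.008 m); the robot touches nothing.
It fails at once if the stone cracks: the foot presses it with more than 300 N (contact force between foot and stone above 300 N).
It fails at once if the specimen is pushed about by more than 10 mm (distance of stone from where it was at the start of the episode above 0.01 m).
It fails at once if a thing nearby is moved by more than 20 mm (distance of any of can_a, can_b, tape_roll, test_reader from where it was at the start of the episode above 0.02 m).
It also fails if it takes over 72 s, if anything falls off the work surface, if the arm or the gripper's body presses on something with over 40 N, if the wrist force passes 120 N, or if a joint passes its speed limit or range.

ROBOT

A 6-joint arm with a two-finger parallel gripper is mounted at the origin on the work surface. World frame = base frame: x ahead of the robot, y to its left, z up, the work surface at z = 0. Lengths are in m, angles in degrees, forces in N, time in s.
With the tool pointing down it reaches from about 0.4 to 0.825 m from the base axis. Payload 7 kg.
Tool frame: the origin (TCP) lies midway between the tips of the shut fingers; the grasp point (between the pads) lies ctrl.tcp_to_grasp behind it (ctrl.tcp_to_grasp is the distance from the TCP to the grasp point, in m); z points along the fingers, y is the line along which they close (so a half turn about z gives the same grasp; the last joint's range is limited). The gripper opens to 88 mm and grips with 3 to 60 N. Pads are 19 mm wide; open, the fingers measure 130 mm over their backs; the gripper's body (78 mm by 193 mm) begins 47 mm behind the grasp point.
Start: joints at [91.163, 20.546, 0.682, 0, -70.136, -16.507], TCP at [0.179, 0.651, 0.227] pointing down, gripper open.
Joint ranges: [-176.03, 176.03], [-82.01, 121.73], [-58.28, 71.71], [-173.87, 95.51], [-174.79, -0.11], [-173.66, 173.66]. Speed limits (degrees/s): [136.94, 136.94, 172.46, 180, 180, 180].

INTERFACE

Orientations are given as [roll, pitch, yaw] about the fixed x, y, z axes, in that order (R = Rz(yaw) Ry(pitch) Rx(roll)).
In Python, from plant import ctrl, imaging, close_job gives the robot as it stands.
- The arm moves only by the shell command python3 -m crank 'ROWS'. ROWS is JSON, a list of rows, each a list of 3 entries, a list of its own where there are three numbers: the shift along the world's x, y, z in m, then the turn, a rotation vector about the world's x, y, z in degrees, then the opening, from -1 (shut) to 1 (fully open), so that 0 is half open. A call has 1 to 12 rows; each row shifts and turns the commanded pose from where the row before left it; what a row does not reach is not made up. A row lasts 1/10 s, in which the tool goes at most 50 mm and 8.59 degrees, less where a joint would pass 70% of its speed; a pose out of reach is approached as far as the arm can. A call is refused whole if a number of a shift passes 0.05 or a number of a turn 8.59, either way. A call with a gripper value outside its range is refused whole. The fingers move at their own pace and stop on an object; the grip force is fixed at half the most. Time passes only in rows, so rows that do not move let the fingers close. It gives the time, the measured TCP pose, the force, the opening and the grip force at its end, in the units of the state.
- ctrl.get_obs(): the state, without advancing time (a new reading comes with each control period).
- imaging.snapshot(name): name is "side" or "top" or "wrist"; returns (picture, depth): 480x640x3 uint8, blue, green, red; 480x640 float32, m along the optical axis (not along the pixel's ray), 0 where there is no reading.
- imaging.camera_model(name): a dict with "mtx" (3x3 intrinsics, pixels), "D" ([k1, k2, p1, p2, k3] as OpenCV has them; the pictures are not rectified), "R" (3x3) and "t" (3): a world point X has camera coordinates R X + t. Camera axes: x right, y down, z forward; pixel columns grow to the right and rows downward; lengths in m; the calibration is good to about 2 mm. A picture is of the moment at which its call begins: read the wrist's pose just before it. camera_model takes no time and is no camera call; for the wrist camera it gives the pose at the moment of the call.
- close_job(): hands the job in; it is judged then, once.
The state is a dict: "clock": time; "joint_pos": joint angles; "qvel": joint speeds; "tau": joint torques, N m; "tool_pos": TCP position; "orientation": TCP orientation; "force": force on the tool from outside, world axes, zero at the start; "moment": the same for the moment, N m; "opening": finger opening in m; "gripper_force": force on a finger pad.
Only numpy, scipy, OpenCV 4.12 (cv2) and the standard library are available. Lean on these libraries where they do the work, as an engineer would, in place of code of your own. Each camera call takes 0.05 s, during which the arm holds its last target. There are 200 camera calls.

## Working session

There is one attempt and no reset: what is moved stays moved. The work goes in short steps, Python scripts to look and compute and a shell command to move; the robot and the scene stay as the last step left them, time stands still between calls to the robot, and variables do not carry over. Pictures are saved under pics/ and viewed, at most 10 in all, crops included, and the job is handed in when it is done.

```bash
ls; mkdir -p pics; python3 - <<'E'
from plant import ctrl, imaging
import cv2, numpy as np
o=ctrl.get_obs(); print(o, ctrl.tcp_to_grasp)
for n in ["side","top"]:
    im,d=imaging.snapshot(n); cv2.imwrite(f"pics/{n}0.png",im); np.save(f"{n}0.npy",d)
    m=imaging.camera_model(n); print(n,m)
E
```

```text
pics
{'clock': 0.0, 'joint_pos': array([ 9.11621918e+01,  2.05915665e+01,  6.32909121e-01, -1.99697294e-02,
       -7.01372183e+01, -1.65055510e+01]), 'qvel': array([-0.0582092 ,  0.0043105 ,  0.04131977,  0.02041843,  0.04651863,
       -0.04428664]), 'tau': array([ 1.12222126e-03, -5.82722318e+01,  2.93054867e+01,  6.99725077e+00,
        6.98208998e-03, -1.50906371e-04]), 'tool_pos': array([0.17852012, 0.65044011, 0.22561513]), 'orientation': array([ 1.79902741e+02, -9.24252958e-03, -1.53501521e+01]), 'force': array([0.71477848, 1.14430356, 0.44934843]), 'moment': array([-0.0125519 ,  0.03076341,  0.09578229]), 'gripper_force': 0.0, 'opening': 0.08763873849297636} 0.0188
side {'mtx': array([[493.93972178,   0.        , 312.75384545],
       [  0.        , 493.93972178, 240.18928542],
       [  0.        ,   0.        ,   1.        ]]), 'D': array([0.00269019, 0.        , 0.        , 0.        , 0.        ]), 'R': array([[-0.91916914, -0.39332393, -0.02060049],
       [-0.26134721,  0.64820856, -0.71520857],
       [ 0.29466206, -0.65201377, -0.69860741]]), 't': array([0.51454759, 0.20140783, 0.96264354])}
top {'mtx': array([[485.63371991,   0.        , 315.21162047],
       [  0.        , 485.63371991, 231.77670439],
       [  0.        ,   0.        ,   1.        ]]), 'D': array([-0.03208494,  0.        ,  0.        ,  0.        ,  0.        ]), 'R': array([[ 0.02998772, -0.99888053,  0.03658438],
       [-0.99549565, -0.03313941, -0.08882669],
       [ 0.08993963, -0.03375588, -0.99537501]]), 't': array([0.00126055, 0.54293652, 1.13276092])}
```

View pics/top0.png

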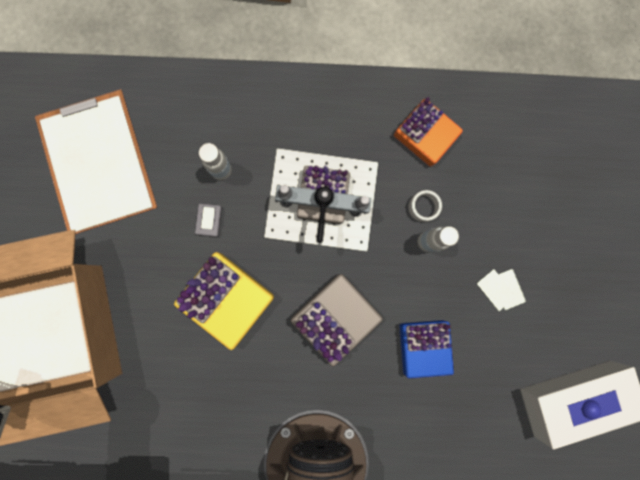

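View pics/side0.png

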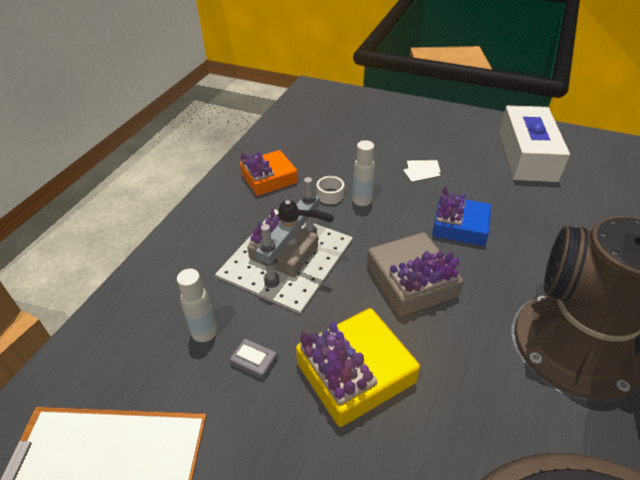

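The top view shows the clamp at about (323,198), with its lever pointing towards the robot and ending near (321,240). The pillars are at (284,192) and (363,204). Stone candidates are:
- grey under the clamp (325,195)
- bigger grey (337,320)
- blue (427,348)
- orange (428,132)
- yellow (223,300)

I choose the smaller grey one, which is under the clamp. Next I check that in a close crop and measure.

```bash
cat > h.py <<'E'
import numpy as np, cv2
from plant import ctrl, imaging
def cloud(d,m):
    v,u=np.mgrid[:480,:640]
    p=cv2.undistortPoints(np.stack([u,v],-1).reshape(-1,1,2).astype(np.float64),m["mtx"],np.array(m["D"])).reshape(480,640,2)
    c=np.dstack([p*d[...,None],d])
    return (c-m["t"])@m["R"]
def proj(X,m):
    return cv2.projectPoints(np.atleast_2d(X).astype(float),cv2.Rodrigues(m["R"])[0],m["t"],m["mtx"],np.array(m["D"]))[0].reshape(-1,2)
E
python3 - <<'E'
from h import *
out=[]
for n,(x0,y0,w,h) in {"top":(255,140,130,120),"side":(210,150,150,160)}.items():
    im=cv2.imread(f"pics/{n}0.png"); d=np.load(f"{n}0.npy"); m=imaging.camera_model(n); P=cloud(d,m)
    out.append(cv2.resize(im[y0:y0+h,x0:x0+w],(400,400),interpolation=cv2.INTER_CUBIC))
    s=np.zeros((480,640),bool); s[y0:y0+h,x0:x0+w]=1; s&=d>0
    dark=(im.max(2)<60)
    Z=P[...,2]
    L=P[s&dark&(Z>.14)&(Z<.215)]; print(n,"dark",len(L),L.min(0),L.max(0)) 
    for lo,hi in [(.15,.17),(.17,.185),(.185,.21)]:
        q=L[(L[:,2]>lo)&(L[:,2]<hi)]
        if len(q): print(lo,len(q),q.mean(0).round(4),q.min(0).round(4),q.max(0).round(4))
    q=P[s&~dark&(Z>.165)&(Z<.2)]; 
    if len(q):
        _,lab,c=cv2.kmeans(q.astype(np.float32),2,None,(3,50,1e-5),5,cv2.KMEANS_PP_CENTERS); print("pillars",c,len(q))
    q=P[s&~dark&(Z>.11)&(Z<.13)]; print("bar",len(q),cv2.minAreaRect(q[:,:2].astype(np.float32)*1000),np.median(q[:,2]))
    q=P[s&~dark&(Z>.005)&(Z<.018)]; print("plate",len(q),cv2.minAreaRect(q[:,:2].astype(np.float32)*1000),np.median(q[:,2]))
cv2.imwrite("pics/crop0.png",np.hstack(out))
E
```

```text
top dark 401 [ 0.50989256 -0.01047686  0.14489477] [0.62986737 0.02778228 0.18146869]
0.15 227 [0.5974 0.0101 0.1639] [ 0.5523 -0.0105  0.1508] [0.6299 0.0278 0.17  ]
0.17 169 [0.5585 0.0104 0.1744] [ 0.5099 -0.0094  0.17  ] [0.6242 0.0199 0.1815]
pillars [[ 0.6171292   0.09055001  0.17521684]
 [ 0.57701665 -0.01587172  0.17337458]] 270
bar 934 ((609.3441162109375, 6.0365447998046875), (212.21664428710938, 35.03227615356445), 84.23695373535156) 0.12102728931404291
plate 5664 ((625.2920532226562, 8.029464721679688), (293.4945373535156, 316.82928466796875), 2.3038532733917236) 0.012322964813345418
side dark 543 [ 0.50677777 -0.00511436  0.14011706] [0.62626123 0.03169742 0.17901103]
0.15 332 [0.5923 0.018  0.163 ] [ 0.5068 -0.0051  0.1501] [0.625  0.0317 0.17  ]
0.17 154 [0.5367 0.0171 0.1741] [5.069e-01 1.000e-04 1.700e-01] [0.6186 0.0247 0.179 ]
pillars [[ 0.5946326  -0.04019095  0.17198776]
 [ 0.61630183  0.09559898  0.17334251]] 188
bar 870 ((592.735595703125, -68.69970703125), (371.7369384765625, 51.24566650390625), 78.82422637939453) 0.12059075318115212
plate 4801 ((673.3897094726562, -108.89297485351562), (373.0041809082031, 568.9900512695312), 31.006258010864258) 0.011852262083074095
```

View pics/crop0.png

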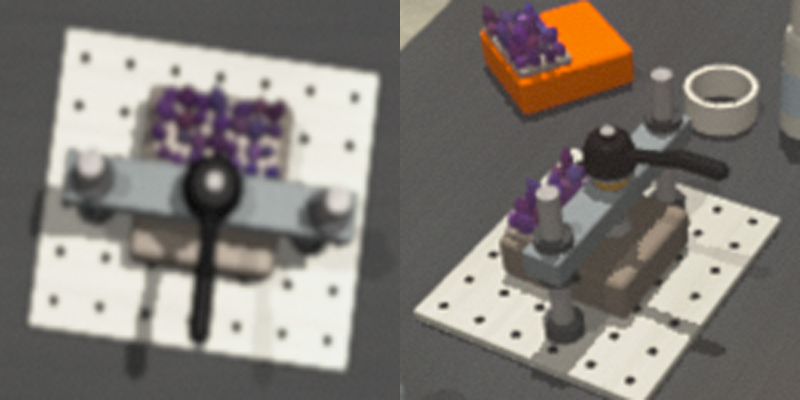

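The left half of the crop shows the chosen grey slab, with its crystals at the rear, under the grey bar. The lever hub is at crop (212,185) and the lever end at (200,335). The grey slab is the only one held under the clamp, so the choice stands. Next I fit the lever and axis.

```bash
cat > lev.py <<'E'
from h import *
def lever(n,d,im,m,box=None):
    P=cloud(d,m); Z=P[...,2]; s=(d>0)&(im.max(2)<75)&(np.hypot(P[...,0]-.609,P[...,1]-.008)<.13)&(Z>.135)&(Z<.2)
    q=P[s]; r=np.hypot(q[:,0]-.609,q[:,1]-.008)
    for lo,hi in [(.03,.045),(.045,.06),(.06,.07),(.07,.08),(.08,.09),(.09,.1),(.1,.12)]:
        k=(r>lo)&(r<hi)
        if k.any(): print(n,lo,k.sum(),q[k].mean(0).round(4),"zmax",q[k][:,2].max().round(4))
    k=(r>.066); e=q[k]; print("end part", e.min(0).round(4),e.max(0).round(4))
    vx,vy,x,y=cv2.fitLine(e[:,:2].astype(np.float32),cv2.DIST_HUBER,0,.001,.001).ravel(); print("dir deg",np.degrees(np.arctan2(vy,vx)),x,y)
E
python3 - <<'E'
from lev import *
for n in ["top","side"]:
    lever(n,np.load(f"{n}0.npy"),cv2.imread(f"pics/{n}0.png"),imaging.camera_model(n))
    m=imaging.camera_model(n); print("axis proj",proj([[.609,.007,.16],[.609,.007,.18],[.529,.014,.168]],m).round(1))
E
```

```text
top 0.03 36 [0.5726 0.0099 0.1661] zmax 0.1708
top 0.045 37 [0.5558 0.0113 0.1722] zmax 0.1771
top 0.06 23 [0.5441 0.0122 0.1772] zmax 0.181
top 0.07 26 [0.5446 0.0073 0.1712] zmax 0.1815
top 0.08 36 [0.546  0.0129 0.1671] zmax 0.1797
top 0.09 24 [0.5187 0.019  0.1748] zmax 0.1814
top 0.1 1 [0.5082 0.015  0.1728] zmax 0.1728
end part [ 0.5082 -0.0759  0.1356] [0.6163 0.1031 0.1815]
dir deg -48.406597 0.534264 0.005574494
axis proj [[323.9 195. ]
 [324.4 193.5]
 [319.7 232.2]]
side 0.03 40 [0.5718 0.0147 0.1645] zmax 0.1692
side 0.045 38 [0.5567 0.0164 0.1689] zmax 0.1764
side 0.06 34 [0.5447 0.0177 0.1729] zmax 0.1785
side 0.07 40 [0.5346 0.0184 0.1736] zmax 0.1786
side 0.08 36 [0.5242 0.0192 0.1734] zmax 0.1788
side 0.09 38 [0.5144 0.0197 0.1732] zmax 0.179
side 0.1 12 [0.5083 0.018  0.1715] zmax 0.1758
end part [0.5068 0.0097 0.1633] [0.5432 0.0247 0.179 ]
dir deg -1.517618 0.521372 0.019343311
axis proj [[288.1 207.6]
 [287.5 200.2]
 [322.4 216.3]]
```

The axis is at about (0.609, 0.007) and the lever points to -x at about +5°, so the grip is at about (0.529, 0.0135, 0.171). The bar top measures 0.121 and the pillars ±85 mm, which agrees with the data given. Now I move above the grip and look with the wrist camera.

```bash
python3 -m crank '[[[0.02,-0.04,0.01],[0,0,0],1],[[0.022,-0.04,0.01],[0,0,0],1],[[0.022,-0.04,0.01],[0,0,0],1],[[0.022,-0.04,0.01],[0,0,0],1],[[0.022,-0.04,0],[0,0,0],1],[[0.022,-0.04,0],[0,0,0],1],[[0.022,-0.04,0],[0,0,0],1],[[0.022,-0.04,0],[0,0,0],1],[[0.022,-0.04,0],[0,0,0],1],[[0.022,-0.04,0],[0,0,0],1],[[0.022,-0.04,0],[0,0,0],1],[[0.022,-0.04,0],[0,0,0],1]]' && python3 -m crank '[[[0.02,-0.04,0],[0,0,5],1],[[0.02,-0.04,0],[0,0,5],1],[[0.02,-0.04,0],[0,0,0],1],[[0.02,-0.035,0],[0,0,0],1],[[0,0,0],[0,0,0],1],[[0,0,0],[0,0,0],1],[[0,0,0],[0,0,0],1]]'
cat > w.py <<'E'
from lev import *
import sys
o=ctrl.get_obs(); print(o["clock"],o["tool_pos"].round(4),o["orientation"].round(2),o["force"].round(2),"tau1",o["tau"][0].round(3),"q",o["joint_pos"].round(1))
m=imaging.camera_model("wrist"); im,d=imaging.snapshot("wrist"); cv2.imwrite(f"pics/{sys.argv[1]}.png",im); np.save("w.npy",d)
lever("wrist",d,im,m)
print(proj([[.609,.007,.18],[.529,.0135,.172]],m).round(1))
E
python3 w.py w1
```

```text
clock: 1.3
tool_pos: [0.4409, 0.1691, 0.2666]
orientation: [-180.0, -0.0, -15.3]
force: [0.3, 0.7, 0.3]
opening: 0.0879
gripper_force: 0.0
clock: 2.0
tool_pos: [0.5202, 0.0163, 0.2663]
orientation: [180.0, 0.0, -5.3]
force: [-0.9, -0.1, -0.4]
opening: 0.0878
gripper_force: 0.0
2.0 [0.5202 0.0163 0.2663] [ 1.80e+02  3.00e-02 -5.34e+00] [-0.88 -0.12 -0.35] tau1 -0.804 q [ 23.4   4.5 -15.   -0.  -70.6  61.3]
wrist 0.03 481 [0.5719 0.0105 0.1646] zmax 0.1687
wrist 0.045 535 [0.5566 0.0118 0.1697] zmax 0.1756
wrist 0.06 398 [0.5444 0.0129 0.1738] zmax 0.1769
wrist 0.07 395 [0.5353 0.014  0.1739] zmax 0.1768
wrist 0.08 389 [0.5257 0.015  0.1737] zmax 0.1773
wrist 0.09 322 [0.5148 0.0154 0.1737] zmax 0.1768
wrist 0.1 28 [0.5086 0.0157 0.1718] zmax 0.1742
end part [ 0.5075 -0.0748  0.1358] [0.6152 0.0917 0.1773]
dir deg -4.873787 0.5293567 0.014336122
[[317.   97.1]
 [318.5 231.8]]
```

View pics/w1.png

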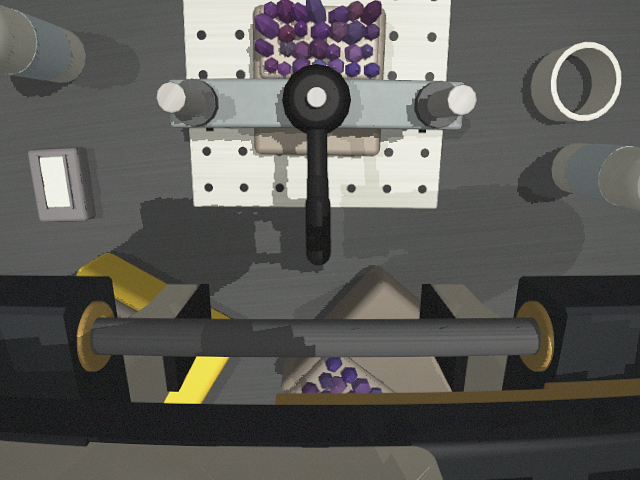

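The wrist view shows the lever end at (318,262) and the hub at (316,98), with fingers symmetric about it. The lever top is at z=0.1768, so the bar centre is at about 0.169, the grip at (0.529, 0.0143) and the axis at (0.6087, 0.0075). I go down and pinch.

```bash
python3 -m crank '[[[0.009,-0.002,-0.04],[0,0,0.4],1],[[0,0,-0.04],[0,0,0],1],[[0,0,-0.036],[0,0,0],1],[[0,0,0],[0,0,0],1],[[0,0,0],[0,0,0],1]]' && python3 -m crank '[[[0,0,0],[0,0,0],-1],[[0,0,0],[0,0,0],-1],[[0,0,0],[0,0,0],-1],[[0,0,0],[0,0,0],-1],[[0,0,0],[0,0,0],-1],[[0,0,0],[0,0,0],-1],[[0,0,0],[0,0,0],-1]]'
cat > st.py <<'E'
from h import *
o=ctrl.get_obs(); p=o["tool_pos"]; A=np.array([.6087,.0075])
v=p[:2]-A; F=o["force"]; e=v/np.linalg.norm(v); tcw=np.array([e[1],-e[0]])
s=174.3-np.degrees(np.arctan2(v[1],v[0]))
print("t",round(o["clock"],2),"p",p.round(4),"yaw",o["orientation"][2].round(2),"swing",round(s,2),"r",np.linalg.norm(v).round(4),"F",F.round(2),"Fcw",(-F[:2]@tcw).round(2),"tau1",o["tau"][0].round(2),"op",round(o["opening"],4),"gf",round(o["gripper_force"],1))
E
python3 st.py
python3 - <<'E'
import numpy as np
# per-step world shifts for swing from a to a+5 deg (r=80 mm, bridge yaw -5.7)
for a in range(-50,50,5):
    g=lambda s:80*np.array([np.cos(np.radians(174.3-s)),np.sin(np.radians(174.3-s))])
    print(a,(g(a+5)-g(a)).round(1),end="; ")
E
```

```text
clock: 2.55
tool_pos: [0.5298, 0.0147, 0.1514]
orientation: [180.0, 0.0, -4.8]
force: [0.8, 0.3, 0.1]
opening: 0.0877
gripper_force: 0.0
clock: 3.25
tool_pos: [0.5296, 0.0138, 0.1506]
orientation: [180.0, -0.0, -5.0]
force: [0.3, -0.1, -0.2]
opening: 0.0375
gripper_force: 0.0
t 3.25 p [0.5296 0.0138 0.1506] yaw -4.95 swing -1.12 r 0.0793 F [ 0.27 -0.09 -0.23] Fcw 0.06 tau1 0.0 op 0.0375 gf 0.0
-50 [-4.7  5.2]; -45 [-4.2  5.6]; -40 [-3.7  5.9]; -35 [-3.1  6.2]; -30 [-2.6  6.5]; -25 [-2.   6.7]; -20 [-1.4  6.8]; -15 [-0.8  6.9]; -10 [-0.2  7. ]; -5 [0.4 7. ]; 0 [1.  6.9]; 5 [1.6 6.8]; 10 [2.2 6.6]; 15 [2.7 6.4]; 20 [3.3 6.2]; 25 [3.8 5.8]; 30 [4.3 5.5]; 35 [4.8 5.1]; 40 [5.2 4.7]; 45 [5.6 4.2];
```

```bash
python3 -m crank '[[[0,0,0],[0,0,0],-1],[[0,0,0],[0,0,0],-1],[[0,0,0],[0,0,0],-1],[[0,0,0],[0,0,0],-1],[[0,0,0],[0,0,0],-1],[[0,0,0],[0,0,0],-1]]' && python3 st.py && python3 -m crank '[[[0,0,0.002],[0,0,0],-1],[[0,0,0.002],[0,0,0],-1],[[0,0,0.0025],[0,0,0],-1],[[0,0,0],[0,0,0],-1],[[0,0,0],[0,0,0],-1],[[0,0,0],[0,0,0],-1]]' && python3 st.py
```

```text
clock: 3.85
tool_pos: [0.5296, 0.0139, 0.1505]
orientation: [180.0, 0.0, -4.9]
force: [0.5, -0.4, -0.7]
opening: 0.0154
gripper_force: 30.0
t 3.85 p [0.5296 0.0139 0.1505] yaw -4.94 swing -1.05 r 0.0794 F [ 0.55 -0.41 -0.72] Fcw 0.37 tau1 0.05 op 0.0154 gf 30.0
clock: 4.45
tool_pos: [0.5296, 0.0139, 0.1569]
orientation: [-180.0, 0.0, -4.9]
force: [3.9, 0.3, -7.9]
opening: 0.0151
gripper_force: 30.0
t 4.45 p [0.5296 0.0139 0.1569] yaw -4.95 swing -1.05 r 0.0794 F [ 3.94  0.31 -7.94] Fcw -0.63 tau1 0.12 op 0.0151 gf 30.0
```

Lifted (8 N down on the tool). Now I swing back one notch (30°).

```bash
python3 -m crank '[[[-0.0004,-0.007,0],[0,0,5],-1],[[0.0002,-0.007,0],[0,0,5],-1],[[0.0008,-0.0069,0],[0,0,5],-1],[[0.0014,-0.0068,0],[0,0,5],-1],[[0.002,-0.0067,0],[0,0,5],-1],[[0.0026,-0.0065,0],[0,0,5],-1],[[0,0,0],[0,0,0],-1],[[0,0,0],[0,0,0],-1]]' && python3 st.py && python3 -m crank '[[[0,0,-0.002],[0,0,0],-1],[[0,0,-0.002],[0,0,0],-1],[[0,0,-0.0024],[0,0,0],-1],[[0,0,0],[0,0,0],-1],[[0,0,0],[0,0,0],-1]]' && python3 st.py
```

```text
clock: 5.25
tool_pos: [0.5366, -0.0267, 0.1571]
orientation: [-180.0, -0.1, 24.9]
force: [3.4, 0.9, -7.1]
opening: 0.0149
gripper_force: 30.0
t 5.25 p [ 0.5366 -0.0267  0.1571] yaw 24.92 swing 328.93 r 0.0798 F [ 3.42  0.89 -7.12] Fcw 0.67 tau1 -1.19 op 0.0149 gf 30.0
clock: 5.75
tool_pos: [0.5365, -0.0268, 0.1508]
orientation: [180.0, -0.0, 25.1]
force: [4.8, 2.2, -7.1]
opening: 0.0148
gripper_force: 30.0
t 5.75 p [ 0.5365 -0.0268  0.1508] yaw 25.06 swing 328.9 r 0.0799 F [ 4.84  2.17 -7.08] Fcw 0.12 tau1 -1.1 op 0.0148 gf 30.0
```

```bash
python3 -m crank '[[[0,0,0],[0,0,0],-0.57],[[0,0,0],[0,0,0],-0.57],[[0,0,0],[0,0,0],-0.57]]' && python3 st.py && python3 -m crank '[[[-0.0026,0.0065,0],[0,0,-5],-0.57],[[-0.002,0.0067,-0.0002],[0,0,-5],-0.57],[[-0.0014,0.0068,-0.0002],[0,0,-5],-0.57],[[-0.0008,0.0069,-0.0002],[0,0,-5],-0.57],[[-0.0002,0.007,-0.0002],[0,0,-5],-0.57],[[0.0004,0.007,-0.0002],[0,0,-5],-0.57],[[0.001,0.0069,-0.0002],[0,0,-5],-0.57]]' && python3 st.py
```

```text
clock: 6.05
tool_pos: [0.5358, -0.0273, 0.151]
orientation: [180.0, 0.0, 25.1]
force: [-0.0, -0.3, -0.1]
opening: 0.0187
gripper_force: 0.0
t 6.05 p [ 0.5358 -0.0273  0.151 ] yaw 25.05 swing 328.8 r 0.0808 F [-0.05 -0.25 -0.07] Fcw 0.21 tau1 0.03 op 0.0187 gf 0.0
clock: 6.75
tool_pos: [0.5295, 0.0197, 0.1496]
orientation: [179.9, 0.1, -10.2]
force: [-1.8, -4.3, 1.2]
opening: 0.0186
gripper_force: 2.3
t 6.75 p [0.5295 0.0197 0.1496] yaw -10.16 swing 3.06 r 0.0801 F [-1.83 -4.27  1.18] Fcw 4.5 tau1 1.61 op 0.0186 gf 2.3
```

```bash
sed -i 's/^print("t"/s=(s+180)%360-180\nprint("t"/' st.py; python3 -m crank '[[[0.0015,0.0068,-0.0002],[0,0,-5],-0.57],[[0.0021,0.0067,-0.0002],[0,0,-5],-0.57],[[0.0026,0.0065,-0.0002],[0,0,-5],-0.57],[[0.0032,0.0062,-0.0002],[0,0,-5],-0.57],[[0.0037,0.0059,-0.0002],[0,0,-5],-0.57],[[0.0042,0.0055,-0.0002],[0,0,-5],-0.57],[[0.0047,0.0052,-0.0003],[0,0,-5],-0.57],[[0.0051,0.0048,-0.0003],[0,0,-5],-0.57],[[0.0033,0.0026,-0.0003],[0,0,-3],-0.57]]' && python3 st.py && python3 -m crank '[[[0,0,0],[0,0,0],-0.57],[[0,0,0],[0,0,0],-0.57]]' && python3 st.py
```

```text
clock: 7.65
tool_pos: [0.5594, 0.0702, 0.1472]
orientation: [179.8, 0.0, -53.2]
force: [-4.4, -2.1, 3.4]
opening: 0.0188
gripper_force: 2.3
t 7.65 p [0.5594 0.0702 0.1472] yaw -53.15 swing 46.15 r 0.0798 F [-4.42 -2.12  3.42] Fcw 4.78 tau1 0.36 op 0.0188 gf 2.3
clock: 7.85
tool_pos: [0.5598, 0.0704, 0.1472]
orientation: [179.9, 0.0, -52.9]
force: [-4.7, -0.6, 1.8]
opening: 0.0189
gripper_force: 2.3
t 7.85 p [0.5598 0.0704 0.1472] yaw -52.87 swing 46.43 r 0.0797 F [-4.68 -0.63  1.77] Fcw 4.08 tau1 0.08 op 0.0189 gf 2.3
```

```bash
python3 -m crank '[[[0,0,0],[0,0,0],-1],[[0,0,0],[0,0,0],-1],[[0,0,0],[0,0,0],-1],[[0,0,0],[0,0,0],-1]]' && python3 st.py && python3 -m crank '[[[0,0,0.002],[0,0,0],-1],[[0,0,0.002],[0,0,0],-1],[[0,0,0.0025],[0,0,0],-1],[[0,0,0],[0,0,0],-1],[[0,0,0],[0,0,0],-1]]' && python3 st.py; cat > arc.py <<'E'
import numpy as np, sys
a,st,n=float(sys.argv[1]),float(sys.argv[2]),int(sys.argv[3])
g=lambda s:80*np.array([np.cos(np.radians(174.3-s)),np.sin(np.radians(174.3-s))])
for i in range(n): print((g(a+st*(i+1))-g(a+st*i)).round(1),end=";")
print("total",g(a+st*n)-g(a))
E
python3 arc.py 46.4 -7.7 12
```

```text
clock: 8.25
tool_pos: [0.5597, 0.0705, 0.1472]
orientation: [179.9, 0.0, -52.9]
force: [-5.6, 0.1, 2.3]
opening: 0.015
gripper_force: 29.9
t 8.25 p [0.5597 0.0705 0.1472] yaw -52.87 swing 46.39 r 0.0798 F [-5.6   0.12  2.29] Fcw 4.34 tau1 -0.32 op 0.015 gf 29.9
clock: 8.75
tool_pos: [0.5609, 0.0711, 0.154]
orientation: [-180.0, 0.0, -52.9]
force: [-2.2, -0.6, -6.6]
opening: 0.0149
gripper_force: 29.9
t 8.75 p [0.5609 0.0711 0.154 ] yaw -52.95 swing 47.37 r 0.0796 F [-2.17 -0.65 -6.64] Fcw 2.13 tau1 0.45 op 0.0149 gf 29.9
[-8.  -7.2];[-7.  -8.2];[-5.8 -9. ];[-4.6 -9.7];[ -3.2 -10.2];[ -1.8 -10.6];[ -0.4 -10.7];[  1.1 -10.7];[  2.5 -10.5];[  3.9 -10. ];[ 5.2 -9.4];[ 6.4 -8.6];total [ -11.87065037 -114.86990915]
```

```bash
python3 -m crank '[[[-0.008,-0.0072,0],[0,0,7.7],-1],[[-0.007,-0.0082,0],[0,0,7.7],-1],[[-0.0058,-0.009,0],[0,0,7.7],-1]]' && python3 st.py && python3 -m crank '[[[-0.0046,-0.0097,0],[0,0,7.7],-1],[[-0.0032,-0.0102,0],[0,0,7.7],-1],[[-0.0018,-0.0106,0],[0,0,7.7],-1],[[-0.0004,-0.0107,0],[0,0,7.7],-1],[[0.0011,-0.0107,0],[0,0,7.7],-1],[[0.0025,-0.0105,0],[0,0,7.7],-1],[[0.0039,-0.01,0],[0,0,7.7],-1],[[0.0052,-0.0094,0],[0,0,7.7],-1],[[0.0064,-0.0086,0],[0,0,7.7],-1],[[0,0,0],[0,0,0],-1]]' && python3 st.py
```

```text
clock: 9.05
tool_pos: [0.5396, 0.0465, 0.1538]
orientation: [180.0, 0.0, -29.5]
force: [-1.8, -1.2, -8.8]
opening: 0.015
gripper_force: 29.9
t 9.05 p [0.5396 0.0465 0.1538] yaw -29.51 swing 23.73 r 0.0793 F [-1.81 -1.17 -8.84] Fcw 1.9 tau1 1.33 op 0.015 gf 29.9
clock: 10.05
tool_pos: [0.5491, -0.0451, 0.1537]
orientation: [-180.0, 0.1, 39.7]
force: [-3.4, -1.7, -8.3]
opening: 0.0153
gripper_force: 29.9
t 10.05 p [ 0.5491 -0.0451  0.1537] yaw 39.69 swing -47.12 r 0.0794 F [-3.42 -1.66 -8.27] Fcw -1.02 tau1 1.22 op 0.0153 gf 29.9
```

```bash
python3 -m crank '[[[0,0,-0.0025],[0,0,0],-1],[[0,0,-0.0025],[0,0,0],-1],[[0,0,-0.0015],[0,0,0],-1],[[0,0,0],[0,0,0],-1],[[0,0,0],[0,0,0],-0.57],[[0,0,0],[0,0,0],-0.57],[[0,0,0],[0,0,0],-0.57]]' && python3 st.py; python3 arc.py -47 5 19
```

```text
clock: 10.75
tool_pos: [0.551, -0.0432, 0.1487]
orientation: [179.9, -0.2, 39.5]
force: [0.5, 0.4, 0.4]
opening: 0.019
gripper_force: 0.1
t 10.75 p [ 0.551  -0.0432  0.1487] yaw 39.47 swing -47.01 r 0.0769 F [0.54 0.44 0.38] Fcw 0.03 tau1 -0.05 op 0.019 gf 0.1
[-4.4  5.4];[-3.9  5.8];[-3.4  6.1];[-2.8  6.4];[-2.2  6.6];[-1.7  6.8];[-1.1  6.9];[-0.5  7. ];[0.1 7. ];[0.8 6.9];[1.4 6.8];[1.9 6.7];[2.5 6.5];[3.1 6.3];[3.6 6. ];[4.1 5.6];[4.6 5.3];[5.  4.8];[5.4 4.4];total [ 12.74007638 117.27439602]
```

```bash
python3 -m crank '[[[-0.0063,0.0038,-0.0015],[0,0,-5],-0.57],[[-0.0039,0.0058,0],[0,0,-5],-0.57],[[-0.0034,0.0061,-0.0002],[0,0,-5],-0.57],[[-0.0028,0.0064,-0.0002],[0,0,-5],-0.57],[[-0.0022,0.0066,-0.0002],[0,0,-5],-0.57],[[-0.0017,0.0068,-0.0002],[0,0,-5],-0.57],[[-0.0011,0.0069,-0.0002],[0,0,-5],-0.57],[[-0.0005,0.007,-0.0002],[0,0,-5],-0.57],[[0.0001,0.007,-0.0002],[0,0,-5],-0.57]]' && python3 st.py && python3 -m crank '[[[0.0004,0.0035,-0.0001],[0,0,-2.5],-0.57],[[0.0004,0.0034,-0.0001],[0,0,-2.5],-0.57]]' && python3 st.py
```

```text
clock: 11.65
tool_pos: [0.5297, 0.013, 0.1459]
orientation: [-180.0, -0.3, -5.7]
force: [3.7, -4.5, -0.7]
opening: 0.0187
gripper_force: 2.2
t 11.65 p [0.5297 0.013  0.1459] yaw -5.7 swing -1.71 r 0.0792 F [ 3.69 -4.52 -0.68] Fcw 4.25 tau1 1.56 op 0.0187 gf 2.2
clock: 11.85
tool_pos: [0.5303, 0.0197, 0.1456]
orientation: [-180.0, -0.2, -10.6]
force: [3.4, -4.1, -0.2]
opening: 0.0188
gripper_force: 2.1
t 11.85 p [0.5303 0.0197 0.1456] yaw -10.6 swing 3.18 r 0.0793 F [ 3.42 -4.13 -0.17] Fcw 3.56 tau1 2.2 op 0.0188 gf 2.1
```

```bash
python3 -m crank '[[[0.0007,0.0034,-0.0001],[0,0,-2.5],-0.57],[[0.0007,0.0034,-0.0001],[0,0,-2.5],-0.57],[[0.0009,0.0034,-0.0001],[0,0,-2.5],-0.57]]' |grep force && python3 st.py && python3 -m crank '[[[0.001,0.0033,-0.0001],[0,0,-2.5],-0.57],[[0.0012,0.0033,-0.0001],[0,0,-2.5],-0.57]]'|grep force && python3 st.py && python3 -m crank '[[[0.0013,0.0032,-0.0001],[0,0,-2.5],-0.57],[[0.0015,0.0032,-0.0001],[0,0,-2.5],-0.57]]'|grep force && python3 st.py
```

```text
force: [2.5, -5.7, 0.3]
gripper_force: 2.1
t 12.15 p [0.5324 0.0297 0.1453] yaw -18.11 swing 10.51 r 0.0795 F [ 2.46 -5.66  0.34] Fcw 4.74 tau1 2.34 op 0.0188 gf 2.1
force: [1.8, -4.4, 0.9]
gripper_force: 2.1
t 12.35 p [0.5344 0.0362 0.145 ] yaw -23.12 swing 15.44 r 0.0797 F [ 1.81 -4.44  0.86] Fcw 3.49 tau1 2.47 op 0.019 gf 2.1
force: [0.9, -5.8, 1.1]
gripper_force: 2.1
t 12.55 p [0.537  0.0425 0.1447] yaw -28.12 swing 20.34 r 0.0798 F [ 0.92 -5.79  1.13] Fcw 4.8 tau1 2.63 op 0.019 gf 2.1
```

```bash
python3 -m crank '[[[0.0016,0.0031,-0.0001],[0,0,-2.5],-0.57],[[0.0017,0.003,-0.0001],[0,0,-2.5],-0.57]]'|grep force && python3 st.py && python3 -m crank '[[[0.0018,0.003,-0.0001],[0,0,-2.5],-0.57],[[0.002,0.0029,-0.0001],[0,0,-2.5],-0.57]]'|grep force && python3 st.py
```

```text
force: [1.5, -5.5, 1.2]
gripper_force: 2.1
t 12.75 p [0.5401 0.0485 0.1445] yaw -33.13 swing 25.18 r 0.0799 F [ 1.45 -5.46  1.19] Fcw 3.94 tau1 2.71 op 0.019 gf 2.1
force: [0.9, -5.3, 0.8]
gripper_force: 2.1
t 12.95 p [0.5437 0.0544 0.1442] yaw -38.13 swing 30.1 r 0.0801 F [ 0.95 -5.34  0.85] Fcw 3.78 tau1 2.72 op 0.0192 gf 2.1
```

```bash
python3 -m crank '[[[0.0021,0.0028,-0.0001],[0,0,-2.5],-0.57],[[0.0022,0.0027,-0.0001],[0,0,-2.5],-0.57]]'|grep force && python3 st.py
```

```text
force: [0.5, -5.6, 1.1]
gripper_force: 2.1
t 13.15 p [0.5478 0.0598 0.1439] yaw -43.13 swing 34.96 r 0.0803 F [ 0.49 -5.55  1.14] Fcw 3.89 tau1 2.75 op 0.0188 gf 2.1
```

```bash
python3 -m crank '[[[0.0025,0.0026,-0.0001],[0,0,-2.5],-0.57],[[0.0026,0.0025,-0.0001],[0,0,-2.5],-0.57]]'|grep force && python3 st.py && python3 -m crank '[[[0.0027,0.0023,-0.0001],[0,0,-2.5],-0.57],[[0.0028,0.0021,-0.0001],[0,0,-2.5],-0.57],[[0.0017,0.0012,0],[0,0,-1.5],-0.57]]'|grep force && python3 st.py
```

```text
force: [-1.2, -5.5, 3.2]
gripper_force: 2.4
t 13.35 p [0.5526 0.0649 0.1437] yaw -48.13 swing 39.93 r 0.0802 F [-1.21 -5.46  3.18] Fcw 4.69 tau1 2.53 op 0.0192 gf 2.4
force: [-4.6, -3.6, 4.8]
gripper_force: 2.9
t 13.65 p [0.5593 0.0705 0.1434] yaw -54.63 swing 46.16 r 0.0801 F [-4.57 -3.62  4.81] Fcw 5.83 tau1 1.79 op 0.0191 gf 2.9
```

The foot starts to bite at about swing 38° (push and pad force are rising). Pinch, lift, and go back one notch.

```bash
python3 -m crank '[[[0,0,0],[0,0,0],-1],[[0,0,0],[0,0,0],-1],[[0,0,0],[0,0,0],-1],[[0,0,0],[0,0,0],-1]]' |grep force&& python3 st.py && python3 -m crank '[[[0,0,0.002],[0,0,0],-1],[[0,0,0.002],[0,0,0],-1],[[0,0,0.003],[0,0,0],-1],[[0,0,0],[0,0,0],-1],[[0,0,0],[0,0,0],-1]]' |grep force&& python3 st.py;python3 arc.py 46.4 -5.5 6
```

```text
force: [-3.9, -2.4, 6.4]
gripper_force: 29.7
t 14.05 p [0.5595 0.0709 0.1434] yaw -54.51 swing 46.5 r 0.0802 F [-3.94 -2.37  6.4 ] Fcw 4.56 tau1 1.04 op 0.0152 gf 29.7
force: [3.8, -2.4, -7.0]
gripper_force: 29.5
t 14.55 p [0.5597 0.0711 0.1491] yaw -54.54 swing 46.67 r 0.0803 F [ 3.79 -2.41 -6.98] Fcw -1.53 tau1 1.64 op 0.0154 gf 29.5
[-5.8 -5. ];[-5.3 -5.5];[-4.8 -6. ];[-4.2 -6.4];[-3.5 -6.8];[-2.9 -7.1];total [-26.45309696 -36.94929487]
```

```bash
python3 -m crank '[[[0,0,0.001],[0,0,0],-1],[[0,0,0],[0,0,0],-1]]' |grep force&& python3 st.py && python3 -m crank '[[[-0.0058,-0.005,0],[0,0,5.5],-1],[[-0.0053,-0.0055,0],[0,0,5.5],-1],[[-0.0048,-0.006,0],[0,0,5.5],-1],[[-0.0042,-0.0064,0],[0,0,5.5],-1],[[-0.0035,-0.0068,0],[0,0,5.5],-1],[[-0.0029,-0.0071,0],[0,0,5.5],-1],[[0,0,0],[0,0,0],-1],[[0,0,0],[0,0,0],-1]]' |grep force && python3 st.py
```

```text
force: [4.7, -2.4, -6.8]
gripper_force: 29.6
t 14.75 p [0.5596 0.071  0.1506] yaw -54.54 swing 46.55 r 0.0803 F [ 4.69 -2.38 -6.83] Fcw -2.25 tau1 1.72 op 0.015 gf 29.6
force: [4.9, -1.4, -7.5]
gripper_force: 29.5
t 15.55 p [0.5332 0.0343 0.1508] yaw -21.57 swing 13.85 r 0.0801 F [ 4.88 -1.39 -7.54] Fcw -0.32 tau1 0.91 op 0.0151 gf 29.5
```

Swung freely. Lower, release to the cage opening, and measure.

```bash
python3 -m crank '[[[0,0,-0.0025],[0,0,0],-1],[[0,0,-0.0025],[0,0,0],-1],[[0,0,-0.002],[0,0,0],-1],[[0,0,0],[0,0,0],-0.57],[[0,0,0],[0,0,0],-0.57],[[0,0,0],[0,0,0],-0.57]]' |grep force && python3 st.py; python3 arc.py 14 2 14
```

```text
force: [1.8, 0.1, 0.3]
gripper_force: 0.3
t 16.15 p [0.5327 0.0342 0.1437] yaw -21.54 swing 13.66 r 0.0806 F [1.81 0.13 0.31] Fcw -0.72 tau1 0.3 op 0.0187 gf 0.3
[1.  2.6];[1.1 2.6];[1.2 2.5];[1.3 2.5];[1.3 2.4];[1.4 2.4];[1.5 2.3];[1.6 2.3];[1.7 2.2];[1.7 2.2];[1.8 2.1];[1.9 2.1];[2. 2.];[2.  1.9];total [21.4766425  32.20286692]
```

```bash
python3 -m crank '[[[0.001,0.0026,0],[0,0,-2],-0.57],[[0.0011,0.0026,0],[0,0,-2],-0.57],[[0.0012,0.0025,0],[0,0,-2],-0.57]]'|grep force && python3 st.py && python3 -m crank '[[[0.0013,0.0025,0],[0,0,-2],-0.57]]'|grep force && python3 st.py&& python3 -m crank '[[[0.0013,0.0024,-0.0001],[0,0,-2],-0.57]]'|grep force && python3 st.py
```

```text
force: [0.2, -6.5, 1.1]
gripper_force: 3.0
t 16.45 p [0.5353 0.0408 0.1436] yaw -27.63 swing 18.7 r 0.0806 F [ 0.21 -6.48  1.09] Fcw 5.82 tau1 3.08 op 0.0187 gf 3.0
force: [-0.4, -6.0, 0.9]
gripper_force: 3.1
t 16.55 p [0.5365 0.0432 0.1435] yaw -29.63 swing 20.58 r 0.0805 F [-0.4  -6.04  0.93] Fcw 5.59 tau1 3.11 op 0.0188 gf 3.1
force: [-2.0, -6.2, 2.9]
gripper_force: 3.2
t 16.65 p [0.5376 0.0455 0.1434] yaw -31.64 swing 22.42 r 0.0806 F [-2.01 -6.19  2.93] Fcw 6.41 tau1 3.14 op 0.0192 gf 3.2
```

```bash
python3 -m crank '[[[0.0014,0.0024,-0.0001],[0,0,-2],-0.57]]'|grep force && python3 st.py && python3 -m crank '[[[0.0015,0.0023,-0.0001],[0,0,-2],-0.57]]'|grep force && python3 st.py&& python3 -m crank '[[[0.0016,0.0023,-0.0001],[0,0,-2],-0.57]]'|grep force && python3 st.py
```

```text
force: [-2.1, -6.9, 2.3]
gripper_force: 3.4
t 16.75 p [0.539  0.0478 0.1434] yaw -33.64 swing 24.33 r 0.0805 F [-2.14 -6.94  2.26] Fcw 7.08 tau1 3.16 op 0.019 gf 3.4
force: [-2.9, -6.5, 3.8]
gripper_force: 3.5
t 16.85 p [0.5404 0.05   0.1433] yaw -35.64 swing 26.2 r 0.0805 F [-2.92 -6.47  3.79] Fcw 7.03 tau1 3.13 op 0.019 gf 3.5
force: [-4.0, -6.9, 4.1]
gripper_force: 3.6
t 16.95 p [0.5419 0.0523 0.1432] yaw -37.64 swing 28.13 r 0.0805 F [-4.05 -6.94  4.1 ] Fcw 8.02 tau1 3.07 op 0.0189 gf 3.6
```

```bash
python3 -m crank '[[[0.0017,0.0022,-0.0001],[0,0,-2],-0.57]]'|grep force && python3 st.py && python3 -m crank '[[[0.0017,0.0022,-0.0001],[0,0,-2],-0.57]]'|grep force && python3 st.py&& python3 -m crank '[[[0.0018,0.0021,-0.0001],[0,0,-2],-0.57]]'|grep force && python3 st.py
```

```text
force: [-4.0, -6.4, 4.9]
gripper_force: 3.8
t 17.05 p [0.5434 0.0544 0.1432] yaw -39.64 swing 30.01 r 0.0804 F [-4.04 -6.41  4.9 ] Fcw 7.56 tau1 2.93 op 0.0187 gf 3.8
force: [-4.4, -6.8, 5.4]
gripper_force: 3.9
t 17.15 p [0.545  0.0566 0.1431] yaw -41.64 swing 31.93 r 0.0804 F [-4.45 -6.76  5.39] Fcw 8.07 tau1 2.92 op 0.0187 gf 3.9
force: [-4.8, -6.0, 6.3]
gripper_force: 4.0
t 17.25 p [0.5467 0.0587 0.1431] yaw -43.64 swing 33.84 r 0.0804 F [-4.75 -6.04  6.32] Fcw 7.68 tau1 2.79 op 0.0188 gf 4.0
```

```bash
python3 -m crank '[[[0.0019,0.0021,0],[0,0,-2],-0.57]]'|grep force && python3 st.py && python3 -m crank '[[[0.002,0.002,0],[0,0,-2],-0.57]]'|grep force && python3 st.py&& python3 -m crank '[[[0.002,0.0019,0],[0,0,-2],-0.57]]'|grep force && python3 st.py
```

```text
force: [-6.6, -5.8, 6.0]
gripper_force: 4.2
t 17.35 p [0.5485 0.0608 0.143 ] yaw -45.64 swing 35.8 r 0.0804 F [-6.6  -5.81  5.96] Fcw 8.72 tau1 2.78 op 0.0191 gf 4.2
force: [-6.4, -5.7, 5.9]
gripper_force: 4.3
t 17.45 p [0.5503 0.0627 0.143 ] yaw -47.64 swing 37.72 r 0.0804 F [-6.4  -5.75  5.88] Fcw 8.58 tau1 2.64 op 0.0188 gf 4.3
force: [-6.2, -5.6, 6.8]
gripper_force: 4.4
t 17.55 p [0.5522 0.0646 0.143 ] yaw -49.65 swing 39.61 r 0.0804 F [-6.15 -5.55  6.84] Fcw 8.28 tau1 2.54 op 0.019 gf 4.4
```

Push is about 8.5 to 9 N (pad force 4.4 against 2.1 when clear), so the foot is holding firmly. I back off, open a little, go straight up and check.

```bash
python3 -m crank '[[[0,0,0],[0,0,0],-0.57]]'|grep force && python3 st.py && python3 -m crank '[[[-0.0009,-0.0011,0],[0,0,1],-0.5],[[0,0,0],[0,0,0],-0.3],[[0,0,0],[0,0,0],-0.2],[[0,0,0],[0,0,0],-0.2],[[0,0,0],[0,0,0],-0.2]]' && python3 st.py && python3 -m crank '[[[0,0,0.02],[0,0,0],-0.2],[[0,0,0.03],[0,0,0],-0.2],[[0,0,0.035],[0,0,0],-0.2],[[-0.02,-0.02,0.03],[0,0,0],-0.2],[[-0.03,-0.02,0],[0,0,8],-0.2],[[0,0,0],[0,0,8],-0.2],[[0,0,0],[0,0,8],-0.2],[[0,0,0],[0,0,0],-0.2],[[0,0,0],[0,0,0],-0.2]]' && python3 w.py w2
```

```text
force: [-5.5, -4.8, 5.8]
gripper_force: 3.9
t 17.65 p [0.5523 0.0648 0.1429] yaw -49.63 swing 39.79 r 0.0804 F [-5.55 -4.82  5.78] Fcw 7.34 tau1 2.43 op 0.0185 gf 3.9
clock: 18.15
tool_pos: [0.5537, 0.0654, 0.1429]
orientation: [-180.0, -0.0, -48.5]
force: [-0.7, -1.8, -0.0]
opening: 0.0349
gripper_force: 0.4
t 18.15 p [0.5537 0.0654 0.1429] yaw -48.55 swing 40.78 r 0.0799 F [-0.67 -1.83 -0.03] Fcw 1.74 tau1 0.56 op 0.0349 gf 0.4
clock: 19.05
tool_pos: [0.5036, 0.0255, 0.2579]
orientation: [-180.0, -0.0, -24.8]
force: [-0.1, 0.0, 0.2]
opening: 0.035
gripper_force: 0.0
19.05 [0.5036 0.0255 0.2579] [-179.97   -0.    -24.77] [-0.11  0.    0.24] tau1 -0.05 q [ 25.2   3.1 -17.6  -0.  -69.3  40. ]
wrist 0.03 535 [0.5795 0.0308 0.1575] zmax 0.1615
wrist 0.045 563 [0.5676 0.0403 0.1627] zmax 0.1688
wrist 0.06 419 [0.5579 0.0479 0.1669] zmax 0.1701
wrist 0.07 400 [0.551  0.0535 0.167 ] zmax 0.1747
wrist 0.08 421 [0.5443 0.0594 0.1668] zmax 0.1728
wrist 0.09 351 [0.5346 0.0663 0.1667] zmax 0.1699
wrist 0.1 28 [0.5298 0.0706 0.1646] zmax 0.1666
end part [ 0.527  -0.0775  0.1406] [0.6202 0.0965 0.1747]
dir deg -43.370613 0.54514 0.05655573
[[264.5  68.8]
 [315.8 204.1]]
```

View pics/w2.png

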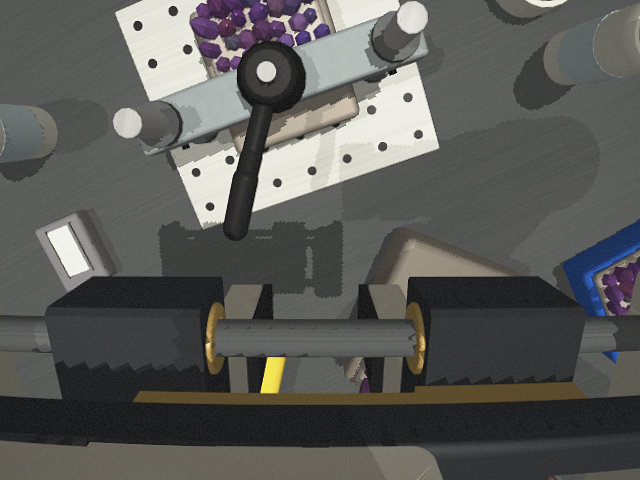

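The lever stands at swing of about 33°, let go, and its top has dropped 7 mm since the start. The slab and surroundings look unchanged. I compare pin, hub and lever heights against the start in the fixed cameras to confirm it is seated.

```bash
cat > cmp.py <<'E'
from h import *
def rep(tag,n,d,im):
    m=imaging.camera_model(n); P=cloud(d,m); A=np.array([.6087,.0075]) if n!="side" else np.array([.6067,.0125])
    Z=P[...,2]; r=np.hypot(P[...,0]-A[0],P[...,1]-A[1]); w=(d>0)&(Z>.13)&(Z<.21)
    pin=w&(im.min(2)>120)&(r<.015); hub=w&(im.max(2)<75)&(r<.015); ring=w&(im.max(2)<75)&(r>.016)&(r<.022)
    end=w&(im.max(2)<75)&(r>.068)&(r<.1)&(P[...,0]<A[0]-.02)&(Z>.15)
    f=lambda k:(int(k.sum()),np.percentile(Z[k],[10,50,90]).round(4)) if k.any() else 0
    print(tag,n,"pin",f(pin),"hub",f(hub),"ring",f(ring),"end",f(end))
    st=(d>0)&(Z>.05)&(Z<.07)&(np.abs(P[...,0]-.57)<.03)&(np.abs(P[...,1]-.01)<.07); print("stone front",P[st].mean(0).round(4),st.sum())
for n in ["top","side"]:
    rep("start",n,np.load(f"{n}0.npy"),cv2.imread(f"pics/{n}0.png"))
    im,d=imaging.snapshot(n); rep("now",n,d,im); cv2.imwrite(f"pics/{n}1.png",im)
rep("now","wrist",np.load("w.npy"),cv2.imread("pics/w2.png"))
a=cv2.imread("pics/side0.png")[170:250,230:350]; b=cv2.imread("pics/side1.png")[170:250,230:350]
cv2.imwrite("pics/cmp.png",np.hstack([cv2.resize(x,None,fx=3.3,fy=3.3,interpolation=cv2.INTER_CUBIC) for x in (a,b)]))
E
python3 cmp.py
```

```text
start top pin (26, array([0.1708, 0.1755, 0.1789])) hub (114, array([0.1668, 0.1697, 0.172 ])) ring (127, array([0.1521, 0.1603, 0.1667])) end (74, array([0.1738, 0.1766, 0.1792]))
stone front [0.5832 0.0067 0.0567] 515
now top pin 0 hub 0 ring 0 end 0
stone front [nan nan nan] 0
start side pin (14, array([0.1742, 0.1759, 0.1772])) hub (160, array([0.1548, 0.1668, 0.1698])) ring (136, array([0.1428, 0.1532, 0.1661])) end (123, array([0.168 , 0.1741, 0.1776]))
stone front [0.5839 0.0106 0.0563] 553
now side pin (13, array([0.1672, 0.1685, 0.17  ])) hub (154, array([0.1504, 0.1601, 0.1632])) ring (124, array([0.1359, 0.1477, 0.1601])) end (107, array([0.1622, 0.1677, 0.1699]))
stone front [0.5837 0.0175 0.0563] 479
now wrist pin (316, array([0.1664, 0.1674, 0.1683])) hub (1796, array([0.1592, 0.1602, 0.1612])) ring (1526, array([0.1444, 0.1525, 0.158 ])) end (1239, array([0.164 , 0.1671, 0.1684]))
stone front [ 0.5816 -0.0007  0.0548] 3196cmp.py:9: RuntimeWarning: Mean of empty slice.
  st=(d>0)&(Z>.05)&(Z<.07)&(np.abs(P[...,0]-.57)<.03)&(np.abs(P[...,1]-.01)<.07); print("stone front",P[st].mean(0).round(4),st.sum())
  ret = um.true_divide(
```

View pics/cmp.png

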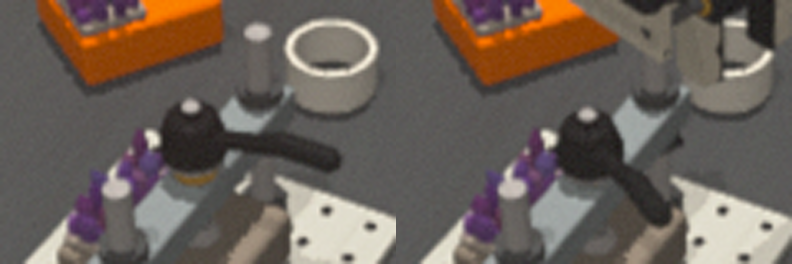

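The comparison crop shows the hub lower over the bar: at (590,145) on the right, against (193,140) with the brass collar showing on the left. Slab and crystals look the same in both. Pin, hub and lever end have all sunk together by about 7 mm, which fits a seated lever. Pad force rose to 4.4 from 2.1, so the push is in the 8.5 to 10 N range. The gripper is clear, so I hand it in.

```bash
python3 -c "
from plant import close_job
print(close_job())"
```

```text
the job is handed in; nothing more can be done
None
```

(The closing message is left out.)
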